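# Seat the service key in its interlock

### The job

On this repair bench the T-handled service key stands in its interlock box but has not engaged: its collar still stands proud of the box. Hold the handle and turn the key gently back and forth, without forcing it down, until it lies along the two black lines on the box and drops fully home, collar flat on the box; then let go and leave it upright there. Leave the round-knobbed key in the other box alone.

Things in the scene. Friction and masses are not known exactly. Their poses are not given: they have to be found in the camera images.
- tkey: T-handled key upright in its box's bore; same after a half turn; 0.16 kg. Origin: centre of the black bar, 52 mm long (key x), 12 thick (y), 22 high; z up. Below: stem 12 mm across; collar 36 across, underside 33 mm below origin; round plug 24 across; blade 22 wide (x), 8 thick, 12 long, ending 75 mm below. At the start the blade rests across the slot, at most a quarter turn off, either way.
- lock: Interlock box holding the T-handled key: aluminium block 90 (x) by 64 (y) by 50 mm high, fixed. Origin: centre of its underside; z up; x along the two black lines on top and the hidden slot. Key origin is 95 mm above this origin at the start, 83 mm when home, its x along the box's x, either way round. A like box holds the other key.
- lock_mouth (a point): Centre of the bore's mouth, on the box's top, axes as the box's. Bore 27 mm across, 30 deep; in its floor, hidden by the key, a slot 26 mm long (x), 13 wide, 14 deep. Within about 10 degrees of the slot the key drops 12 mm by its own weight or a light push, till its collar lies on the box.
- roundkey: The other key, to be left alone: as the first but with a round black knob, 38 mm across and 22 high, instead of the bar; already home in the second box. Origin: the knob's centre.
Things that resemble listed ones, but are neither listed nor needed, are in the scene too. Leave any orange or purple look-alike of the tkey alone.

How it is judged:
By the outcome, as a careful person would: the job done as asked, in the order asked, and still so for the second after the job is handed in, with the robot touching nothing.
It also fails if it takes over 35 s, if anything falls off the work surface, if the arm or the gripper's body presses on something with over 40 N, if the wrist force passes 120 N, or if a joint passes its speed limit or range.

### The arm

A 6-joint arm with a two-finger parallel gripper is mounted at the origin on the work surface. World frame = base frame: x ahead of the robot, y to its left, z up, the work surface at z = 0. Lengths are in m, angles in rad, forces in N, time in s.
With the tool pointing down it reaches from about 0.25 to 0.775 m from the base axis. Payload 4 kg.
Tool frame: the origin (TCP) lies midway between the tips of the shut fingers; the grasp point (between the pads) lies 19 mm behind it; z points along the fingers, y is the direction in which the jaws open and shut (so a half turn about z gives the same grasp; the last joint's range is limited). The gripper opens to 94 mm and grips with 3 to 60 N. Pads are 16 mm wide; open, the fingers measure 119 mm over their backs; the gripper's body (75 mm by 177 mm) begins 78 mm behind the grasp point.
Start: joints at [1.191, 0.087, 1.371, -0, 1.684, -0.103], TCP at [0.15, 0.529, 0.206] pointing down, gripper open.
Joint ranges: [-3.1, 3.1], [-0.76, 2.03], [0.27, 2.55], [-1.08, 4.22], [0.17, 2.65], [-2.57, 2.57]. Speed limits (rad/s): [2.79, 2.79, 3.14, 3.14, 3.14, 3.14].

### API

Orientations are given as [roll, pitch, yaw] about the fixed x, y, z axes, in that order (R = Rz(yaw) Ry(pitch) Rx(roll)).
In Python, from bench import robot gives the robot as it stands.
- The arm moves only by the tool drive_tool, never from a script. Its argument "series" is a list that holds one entry, the list of rows, each a list of 7 numbers: the turn, a rotation vector about the tool's x, y, z in rad, then the shift along the tool's x, y, z in cm, then the opening in per cent of the stroke, from 0 (shut) to 100 (fully open). In form: [[[rx, ry, rz, tx, ty, tz, fingers], ...]]. A call has 1 to 20 rows; each row is the pose to reach, as a shift and turn from the pose measured when the call began, along the tool's axes at that moment; what a row does not reach only later rows make up. A row lasts 1/10 s, in which the tool goes at most 50 mm and 8.59 degrees, less where a joint would pass 70% of its speed; a pose out of reach is approached as far as the arm can. A call with a gripper value outside its range is refused whole. The fingers move at their own pace and stop on an object; the grip force is fixed at half the most. Time passes only in rows, so rows that repeat a pose let the fingers close. It gives the time, the measured TCP pose, the force and the opening at its end, in the units of the state.
- robot.get_obs(): the state, without advancing time (a new reading comes with each control period).
- robot.snapshot(name): name is "scene" or "top" or "wrist"; returns a dict with "img" (420x560x3 uint8, blue, green, red), "depth" (420x560 float32, m along the optical axis (not along the pixel's ray), 0 where there is no reading), "vertical_fov" (degrees; the focal length in pixels is half the picture's height over the tangent of half this angle, whatever the lens; pixels are square), "cx", "cy" (the principal point, pixels), "rvec" (rotation vector, rad) and "tvec" (3), from world to camera coordinates, as OpenCV has them. Camera axes: x right, y down, z forward; pixel columns grow to the right and rows downward; lengths in m; the calibration is good to about 2 mm. A picture is of the moment at which its call begins.
- robot.close_job(): hands the job in, once; it reports no verdict.
The state is a dict: "time": time; "joint_positions": joint angles; "qvel": joint speeds; "joint_torque": joint torques, N m; "tool_pos": TCP position; "ee_rot": TCP orientation; "wrist_force": force on the tool from outside, world axes, zero at the start; "wrist_torque": the same for the moment, N m; "width": finger opening in m.
Only numpy, scipy, OpenCV 4.12 (cv2) and the standard library are available. Lean on these libraries where they do the work, as an engineer would, in place of code of your own. Each camera call takes 0.05 s, during which the arm holds its last target.

## Working session

There is one attempt and no reset: what is moved stays moved. The work goes in short steps, Python scripts to look and compute and a tool call to move; the robot and the scene stay as the last step left them, time stands still between calls to the robot, and variables do not carry over. Pictures are saved under pics/ and viewed, and the job is handed in when it is done.

Besides the shell and the picture viewer there is one more tool, called after ">>>" in YAML: its name, and indented under it one key for each argument. drive_tool: Moves the arm, as the interface text tells. Its arguments: {"type":"object","properties":{"series":{"type":"array","items":{"type":"array","items":{"type":"array","items":{"type":"number"}}}}},"required":["series"]}

```bash
mkdir -p pics; ls
cat > h.py <<'E'
import numpy as np, cv2
from bench import robot
def snap(n,f):
    s=robot.snapshot(n); cv2.imwrite('pics/'+f,s['img']); np.savez('pics/'+f+'.npz',**s); return s
def ld(f): 
    return dict(np.load('pics/'+f+'.npz'))
def K(s):
    f=210/np.tan(np.radians(float(s['vertical_fov']))/2); return np.array([[f,0,float(s['cx'])],[0,f,float(s['cy'])],[0,0,1]])
def ray(s,u,v):
    R=cv2.Rodrigues(np.array(s['rvec'],float))[0]; t=np.array(s['tvec'],float).ravel()
    d=R.T@np.linalg.inv(K(s))@np.array([u,v,1.]); return -R.T@t,d
def onz(s,u,v,z):
    c,d=ray(s,u,v); return c+d*(z-c[2])/d[2]
def dep(s,u,v):
    c,d=ray(s,u,v); return c+d*float(s['depth'][int(round(v)),int(round(u))])
E
python3 - <<'E'
from h import *
for n in['scene','top','wrist']:
    s=snap(n,n+'0.png'); print(n,s['vertical_fov'],s['cx'],s['cy'],ray(s,280,210))
o=robot.get_obs();print(o)
E
```

```text
pics
scene 49.980022999873825 276.7451469799942 209.01709642352358 (array([0.93736404, 0.18681878, 0.83723463]), array([-0.45894144, -0.1820703 , -0.86964367]))
top 57.70811545411498 279.250019753831 209.3229581637923 (array([0.41783536, 0.01038534, 0.83174547]), array([ 0.18166365,  0.01477176, -0.98325334]))
wrist 69.54001232543082 279.093452767087 214.5958830477585 (array([0.07303879, 0.55116516, 0.3828727 ]), array([ 0.24960497, -0.06896613, -0.96601287]))
{'time': 0.15, 'joint_positions': array([ 1.19092151e+00,  8.78131097e-02,  1.37190294e+00, -2.04849300e-05,
        1.68361767e+00, -1.03090940e-01]), 'qvel': array([-0.00058255, -0.00119984, -0.00475266,  0.00107536,  0.0015273 ,
        0.00147384]), 'joint_torque': array([ 2.06582939e-03, -3.40643013e+01, -3.02793503e+01,  7.18692667e-02,
        3.05076339e-02, -9.63182106e-05]), 'tool_pos': array([0.1501415 , 0.52866426, 0.20455994]), 'ee_rot': array([-3.13985874e+00, -1.58919290e-04,  2.86480636e+00]), 'wrist_force': array([-0.44587508, -0.05135622,  0.94512077]), 'wrist_torque': array([0.00645586, 0.06147207, 0.04499617]), 'width': 0.09392906842356258}
```

View pics/scene0.png

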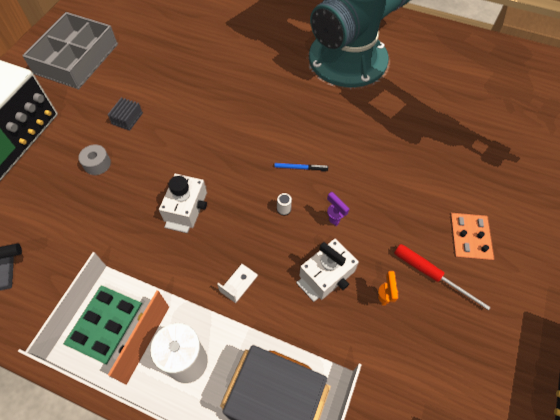

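View pics/top0.png

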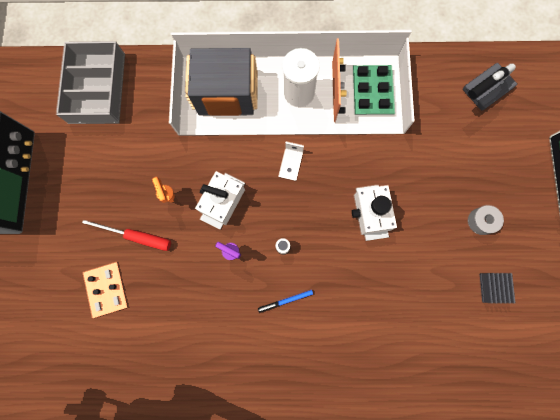

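View pics/wrist0.png

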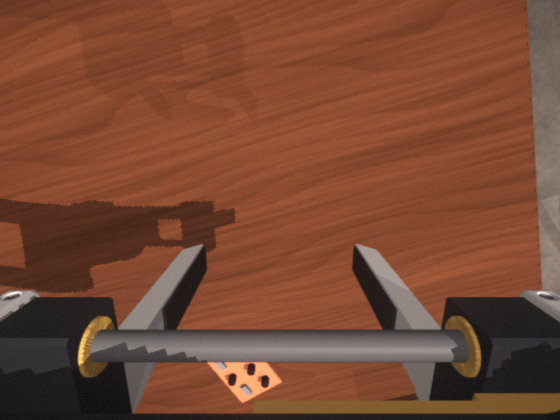

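Candidates: black T-bar key in a box (scene (332,254), top (214,192)); purple T look-alike (scene (337,208), top (229,250)); orange T look-alike (scene (390,288), top (163,192)); round-knob key (scene (179,187), top (381,205)). By the description I choose the black T-bar; a close crop will check that.

Run:
```python
from h import *
s=ld('top0.png');t=ld('scene0.png')
a=cv2.resize(s['img'][160:240,180:260],(560,560),interpolation=cv2.INTER_CUBIC)
b=t['img'][230:310,290:370]
b=cv2.resize(b,None,fx=5,fy=5,interpolation=cv2.INTER_CUBIC)
a=cv2.resize(s['img'][160:240,180:260],None,fx=5,fy=5,interpolation=cv2.INTER_CUBIC)
cv2.imwrite('pics/crop.png',np.hstack([a,b]))
for u,v in [(214,192),(229,180),(205,203),(215,220)]: print(dep(s,u,v))
for u,v in [(332,254),(320,285)]: print(dep(t,u,v))
```

```text
[0.58909063 0.1513524  0.10225878]
[0.62762912 0.13049499 0.04899036]
[0.57730043 0.17921526 0.05209643]
[0.54887473 0.1662129  0.00360812]
[0.59839717 0.15279013 0.10600121]
[0.63924854 0.15033241 0.04905787]
```

View pics/crop.png

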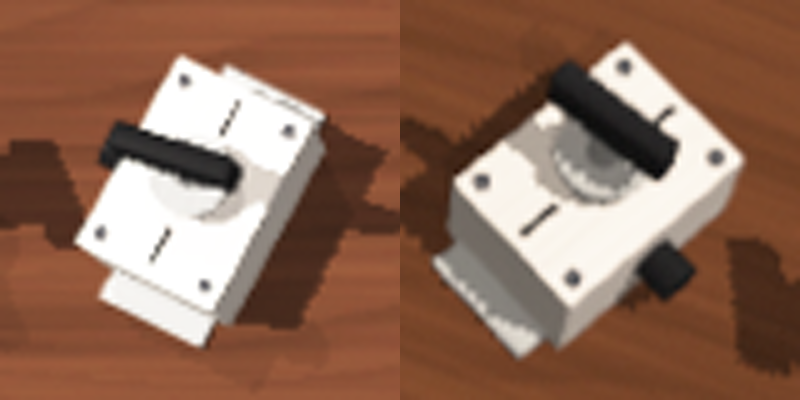

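The crop confirms the black T-bar with a proud collar, in the box with two black lines. Top crop: lines near (231,118) and (161,246). Measure now.

```bash
cat >> h.py <<'E'
def barpose(s,box,zmin,zmax):
    u0,u1,v0,v1=box; P=[]
    for v in range(v0,v1):
        for u in range(u0,u1):
            if s['img'][v,u].max()<80:
                p=dep(s,u,v)
                if zmin<p[2]<zmax: P.append(p)
    P=np.array(P); (c,sz,a)=cv2.minAreaRect((P[:,:2]*1000).astype(np.float32))
    w=P[:,:2]-P[:,:2].mean(0); e=np.linalg.svd(w,full_matrices=False)[2][0]
    return len(P),c,sz,a,P.mean(0),np.degrees(np.arctan2(e[1],e[0]))%180
E
python3 - <<'E'
from h import *
s=ld('top0.png');t=ld('scene0.png')
def px(p,o): return ((np.array(p)+.5)/5-.5)+o
for s_,o,sc,ln in [(s,(180,160),[(185,80),(289,131),(100,232),(204,286)],[(240,102),(222,134),(170,230),(152,262)]),
               (t,(290,230),[(224,67),(316,157),(81,181),(172,278)],[(275,107),(250,127),(156,208),(122,236)])]:
    Q=np.array([onz(s_,*px(p,o),0.05) for p in sc])[:,:2]; L=np.array([onz(s_,*px(p,o),0.05) for p in ln])[:,:2]
    print('screws',Q.round(4).tolist(),'ctr',Q.mean(0),'sides',np.linalg.norm(Q[0]-Q[2]),np.linalg.norm(Q[0]-Q[1]))
    d=Q[0]+Q[1]-Q[2]-Q[3]; print('ang',np.degrees(np.arctan2(d[1],d[0])))
    d=L[0]-L[3]; print('line ctr',L.mean(0),'ang',np.degrees(np.arctan2(d[1],d[0])))
print(barpose(s,(195,232,178,203),.085,.12))
print(barpose(t,(315,350,235,270),.085,.12))
for s_,b in((s,(195,232,178,203)),(t,(315,350,235,270))):
    m=np.zeros((420,560),np.uint8);m[b[2]:b[3],b[0]:b[1]]=(s_['img'][b[2]:b[3],b[0]:b[1]].max(2)<70)*255
    n,l,st,ce=cv2.connectedComponentsWithStats(m);i=1+st[1:,4].argmax();print(st[i],ce[i])
    r=cv2.minAreaRect(np.argwhere(l==i)[:,::-1].astype(np.float32));bp=cv2.boxPoints(r)
    e=bp[0]-bp[1] if np.linalg.norm(bp[0]-bp[1])>np.linalg.norm(bp[1]-bp[2]) else bp[1]-bp[2]
    A=onz(s_,*(r[0]-e/2),.1);B=onz(s_,*(r[0]+e/2),.1);d=(B-A);print(A,B,'ctr',(A+B)/2,np.linalg.norm(d),np.degrees(np.arctan2(d[1],d[0]))%180)
E
```

```text
screws [[0.6371, 0.157], [0.6146, 0.1122], [0.5713, 0.1908], [0.5483, 0.1464]] ctr [0.59283998 0.15161414] sides 0.07396423052230855 0.050149803648089415
ang -27.213641372603984
line ctr [0.59284836 0.15094793] ang -27.050273839014643
screws [[0.5488, 0.1468], [0.5708, 0.1912], [0.6143, 0.1128], [0.6371, 0.1573]] ctr [0.59276233 0.1520163 ] sides 0.07384853737714496 0.04952641483187548
ang 152.76575856954582
line ctr [0.59211947 0.1529118 ] ang 153.55752898594062
(165, (591.5297241210938, 150.34571838378906), (51.0773811340332, 11.727852821350098), 70.80911254882812, array([0.59071667, 0.15013724, 0.10483265]), np.float64(71.43002995801191))
(251, (594.6846923828125, 152.21551513671875), (51.0958251953125, 13.324868202209473), 71.79713439941406, array([0.59681254, 0.15199048, 0.10304595]), np.float64(71.09814441427595))
[200 185  28  13 174] [213.51724138 190.87356322]
[0.58736934 0.12531435 0.1       ] [0.59714181 0.17927088 0.1       ] ctr [0.59225558 0.15229262 0.1       ] 0.05483437637906157 79.73401841429829
[315 242  30  24 273] [330.33699634 253.17216117]
[0.59710373 0.17682577 0.1       ] [0.59072436 0.12165433 0.1       ] ctr [0.59391405 0.14924005 0.1       ] 0.05553902631686142 83.40428982196849
```

```bash
cat >> h.py <<'E'
from scipy.spatial.transform import Rotation as Ro
def go(pos,yaw_deg):
    o=robot.get_obs();R=Ro.from_euler('xyz',o['ee_rot']);T=Ro.from_euler('xyz',[np.pi,0,np.radians(yaw_deg)])
    print('row',(R.inv()*T).as_rotvec().round(3),(R.inv().apply(np.array(pos)-o['tool_pos'])*100).round(2)); return o
def st():
    o=robot.get_obs();print('t',o['time'],'tcp',o['tool_pos'].round(4),'rpy',np.degrees(o['ee_rot']).round(2),'F',o['wrist_force'].round(2),'T',o['wrist_torque'].round(2),'w',round(o['width'],4),'j',o['joint_positions'].round(2))
E
python3 - <<'E'
from h import *
s=ld('top0.png')
for n,(a,b,c,d) in {'or':(150,175,175,205),'pu':(215,245,238,262)}.items():
    P=np.array([dep(s,u,v) for v in range(c,d) for u in range(a,b)]); P=P[P[:,2]>.03]; print(n,P.min(0),P.max(0))
go([.593,.1515,.16],71.3)
E
```

```text
or [0.41783536 0.01038534 0.0416264 ] [0.62535606 0.28398884 0.83174547]
pu [0.41783536 0.01038534 0.04292392] [0.494178   0.14765285 0.83174547]
row [-1.00e-03  1.00e-03  1.62e+00] [-52.91 -24.17   4.49]
```

>>> drive_tool:
  series:
    - [[0, 0, 1.62, -52.9, -24.2, 4.5, 50], [0, 0, 1.62, -52.9, -24.2, 4.5, 50], [0, 0, 1.62, -52.9, -24.2, 4.5, 50], [0, 0, 1.62, -52.9, -24.2, 4.5, 50], [0, 0, 1.62, -52.9, -24.2, 4.5, 50], [0, 0, 1.62, -52.9, -24.2, 4.5, 50], [0, 0, 1.62, -52.9, -24.2, 4.5, 50], [0, 0, 1.62, -52.9, -24.2, 4.5, 50], [0, 0, 1.62, -52.9, -24.2, 4.5, 50], [0, 0, 1.62, -52.9, -24.2, 4.5, 50], [0, 0, 1.62, -52.9, -24.2, 4.5, 50], [0, 0, 1.62, -52.9, -24.2, 4.5, 50], [0, 0, 1.62, -52.9, -24.2, 4.5, 50], [0, 0, 1.62, -52.9, -24.2, 4.5, 50], [0, 0, 1.62, -52.9, -24.2, 4.5, 50], [0, 0, 1.62, -52.9, -24.2, 4.5, 50], [0, 0, 1.62, -52.9, -24.2, 4.5, 50], [0, 0, 1.62, -52.9, -24.2, 4.5, 50]]

```text
time: 1.95
tool_pos: [0.5924, 0.1521, 0.1604]
ee_rot: [3.141, 0.001, 1.246]
wrist_force: [1.1, -0.2, -0.4]
width: 0.0471
```

Run:
```python
from h import *
s=snap('wrist','w1.png'); st(); go([.593,.1515,.08],71.3)
```

```text
t 2.0 tcp [0.5925 0.1519 0.1603] rpy [1.7998e+02 8.0000e-02 7.1380e+01] F [-0.46  0.14 -0.73] T [-0.05  0.1   0.04] w 0.0471 j [ 0.16  0.24  1.29 -0.    1.62  0.48]
row [0.    0.001 0.001] [-0.01  0.05  8.03]
```

View pics/w1.png

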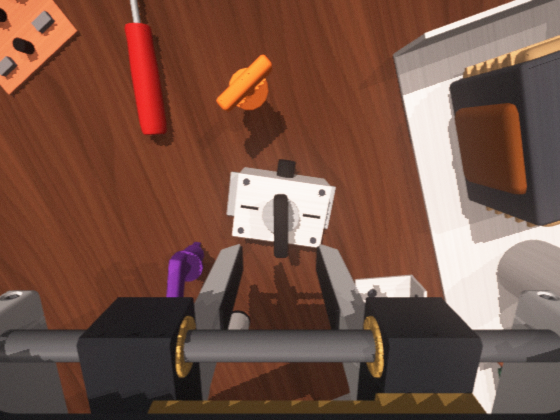

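The wrist view shows the black bar (281,225) upright in the picture and midway between the fingers. The box lines at (249,207) and (312,216) lie about 8° off square to it, which agrees with the measured 81°. Descend and grip.

>>> drive_tool:
  series:
    - [[0, 0, 0, 0, 0.05, 3, 50], [0, 0, 0, 0, 0.05, 6, 50], [0, 0, 0, 0, 0.05, 8, 50], [0, 0, 0, 0, 0.05, 8, 50], [0, 0, 0, 0, 0.05, 8, 50], [0, 0, 0, 0, 0.05, 8, 0], [0, 0, 0, 0, 0.05, 8, 0], [0, 0, 0, 0, 0.05, 8, 0], [0, 0, 0, 0, 0.05, 8, 0], [0, 0, 0, 0, 0.05, 8, 0], [0, 0, 0, 0, 0.05, 8, 0], [0, 0, 0, 0, 0.05, 8, 0]]

```text
time: 3.2
tool_pos: [0.5932, 0.1517, 0.0807]
ee_rot: [3.141, 0.001, 1.246]
wrist_force: [-0.3, -0.7, 1.5]
width: 0.0118
```

Run:
```python
from h import *
st(); s=snap('scene','s2.png')
cv2.imwrite('pics/s2c.png',cv2.resize(s['img'][200:320,260:400],None,fx=4,fy=4,interpolation=cv2.INTER_CUBIC))
go([.593,.1515,.08],152.8)
```

```text
t 3.2 tcp [0.5932 0.1517 0.0807] rpy [1.7994e+02 6.0000e-02 7.1380e+01] F [-0.29 -0.73  1.45] T [-0.07  0.07 -0.  ] w 0.0118 j [ 0.16  0.28  1.4  -0.    1.46  0.48]
row [ 0.     0.002 -1.421] [-0.02 -0.02  0.07]
```

View pics/s2c.png

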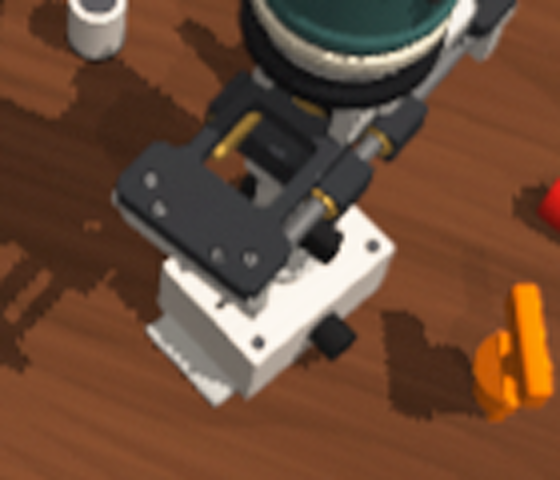

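Grip is on the bar (width 11.8 mm, fingers clear of the box; jaws at crop (215,230)). Turn gently, about 5°/row.

>>> drive_tool:
  series:
    - [[0, 0, -0.08, 0, 0, 0, 0], [0, 0, -0.16, 0, 0, 0, 0], [0, 0, -0.24, 0, 0, 0, 0], [0, 0, -0.32, 0, 0, 0, 0], [0, 0, -0.4, 0, 0, 0, 0], [0, 0, -0.48, 0, 0, 0, 0], [0, 0, -0.56, 0, 0, 0, 0], [0, 0, -0.64, 0, 0, 0, 0]]

```text
time: 4.05
tool_pos: [0.5933, 0.1516, 0.0807]
ee_rot: [3.141, 0.002, 1.889]
wrist_force: [-0.8, -0.3, 0.6]
width: 0.0116
```

Run:
```python
from h import *
st(); go([.593,.1515,.08],152.8)
```

```text
t 4.05 tcp [0.5933 0.1516 0.0807] rpy [1.7999e+02 9.0000e-02 1.0824e+02] F [-0.84 -0.35  0.57] T [-0.09  0.04 -0.06] w 0.0116 j [ 0.16  0.28  1.4  -0.    1.46 -0.16]
row [-0.     0.002 -0.778] [-0.01 -0.03  0.07]
```

>>> drive_tool:
  series:
    - [[0, 0, -0.08, 0, 0, 0, 0], [0, 0, -0.16, 0, 0, 0, 0], [0, 0, -0.24, 0, 0, 0, 0], [0, 0, -0.32, 0, 0, 0, 0], [0, 0, -0.4, 0, 0, 0, 0], [0, 0, -0.48, 0, 0, 0, 0], [0, 0, -0.56, 0, 0, 0, 0], [0, 0, -0.64, 0, 0, 0, 0], [0, 0, -0.71, 0, 0, 0, 0], [0, 0, -0.78, 0, 0, 0, 0], [0, 0, -0.78, 0, 0, 0, 0]]

```text
time: 5.15
tool_pos: [0.5929, 0.1516, 0.0798]
ee_rot: [-3.14, 0.0, 2.669]
wrist_force: [0.5, 0.4, -1.5]
width: 0.0117
```

Run:
```python
from h import *
st(); s=snap('scene','s3.png');w=snap('wrist','w3.png')
cv2.imwrite('pics/s3c.png',np.hstack([cv2.resize(s['img'][220:320,280:380],None,fx=4,fy=4,interpolation=cv2.INTER_CUBIC),cv2.resize(w['img'][160:360,180:380],None,fx=2,fy=2)]))
```

```text
t 5.15 tcp [0.5929 0.1516 0.0798] rpy [-1.7990e+02  1.0000e-02  1.5292e+02] F [ 0.49  0.4  -1.47] T [ 0.01 -0.11  0.02] w 0.0117 j [ 0.16  0.28  1.4  -0.    1.46 -0.94]
```

View pics/s3c.png

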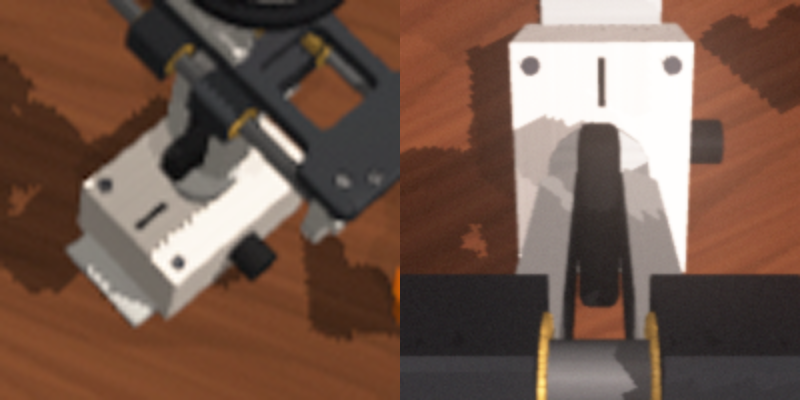

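The bar lies along the box line (right half: line (601,82), bar (599,215)). The collar is still proud because the grip carries the key (Fz −1.5 N). Lower 4 mm and check the force.

>>> drive_tool:
  series:
    - [[0, 0, 0, 0, 0, 0.2, 0], [0, 0, 0, 0, 0, 0.4, 0], [0, 0, 0, 0, 0, 0.4, 0]]

```text
time: 5.55
tool_pos: [0.5928, 0.1515, 0.0755]
ee_rot: [-3.14, 0.0, 2.667]
wrist_force: [0.5, -0.4, -1.0]
width: 0.0121
```

>>> drive_tool:
  series:
    - [[0, 0, 0, 0, 0, 0.2, 0], [0, 0, 0, 0, 0, 0.4, 0], [0, 0, 0, 0, 0, 0.6, 0], [0, 0, 0, 0, 0, 0.7, 0], [0, 0, 0, 0, 0, 0.7, 0]]

```text
time: 6.05
tool_pos: [0.5929, 0.1515, 0.0687]
ee_rot: [-3.14, 0.0, 2.667]
wrist_force: [0.3, -0.4, -0.1]
width: 0.0115
```

Run:
```python
from h import *
st(); s=snap('scene','s4.png');w=snap('wrist','w4.png')
cv2.imwrite('pics/s4c.png',np.hstack([cv2.resize(s['img'][220:320,280:380],None,fx=4,fy=4,interpolation=cv2.INTER_CUBIC),cv2.resize(w['img'][160:360,180:380],None,fx=2,fy=2)]))
```

```text
t 6.05 tcp [0.5929 0.1515 0.0687] rpy [-1.7990e+02  1.0000e-02  1.5282e+02] F [ 0.31 -0.38 -0.1 ] T [-0.03 -0.08  0.02] w 0.0115 j [ 0.16  0.29  1.41 -0.    1.44 -0.94]
```

View pics/s4c.png

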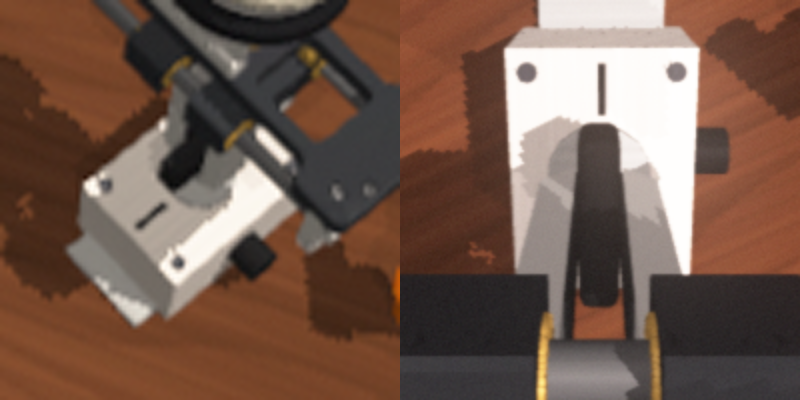

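The key followed the gripper down 11–12 mm, bar still on the line, with no contact force. Release and retreat straight up.

>>> drive_tool:
  series:
    - [[0, 0, 0, 0, 0, 0, 25], [0, 0, 0, 0, 0, 0, 50], [0, 0, 0, 0, 0, 0, 50], [0, 0, 0, 0, 0, 0, 50], [0, 0, 0, 0, 0, 0, 50], [0, 0, 0, 0, 0, -3, 50], [0, 0, 0, 0, 0, -6, 50], [0, 0, 0, 0, 0, -10, 50], [0, 0, 0, 0, 0, -13, 50], [0, 0, 0, 0, 0, -13, 50], [0, 0, 0, 0, 0, -13, 50]]

```text
time: 7.25
tool_pos: [0.5932, 0.1518, 0.1993]
ee_rot: [-3.141, 0.002, 2.667]
wrist_force: [0.3, 1.0, -1.0]
width: 0.0469
```

Run:
```python
from h import *
st(); s=snap('scene','s5.png');w=snap('wrist','w5.png');t=snap('top','t5.png')
cv2.imwrite('pics/s5c.png',np.hstack([cv2.resize(x,(400,400),interpolation=cv2.INTER_CUBIC) for x in (s['img'][220:320,280:380],w['img'][150:250,230:330])]))
cv2.imwrite('pics/t5c.png',t['img'])
```

```text
t 7.25 tcp [0.5932 0.1518 0.1993] rpy [-1.7996e+02  9.0000e-02  1.5283e+02] F [ 0.28  1.03 -0.96] T [0.03 0.01 0.01] w 0.0469 j [ 0.16  0.23  1.22 -0.    1.69 -0.94]
```

View pics/s5c.png

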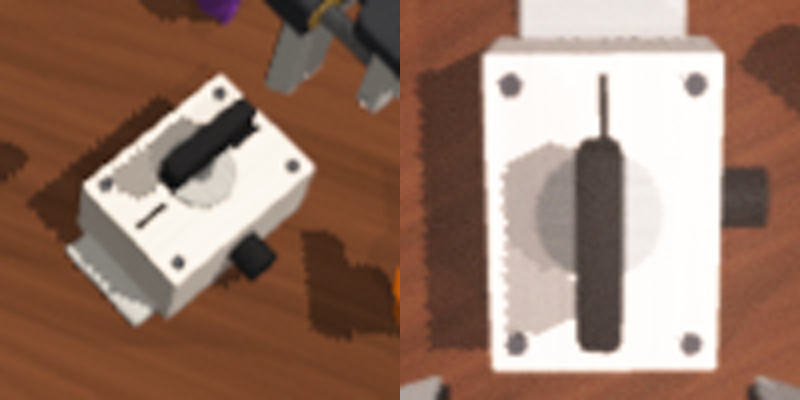

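View pics/w5.png

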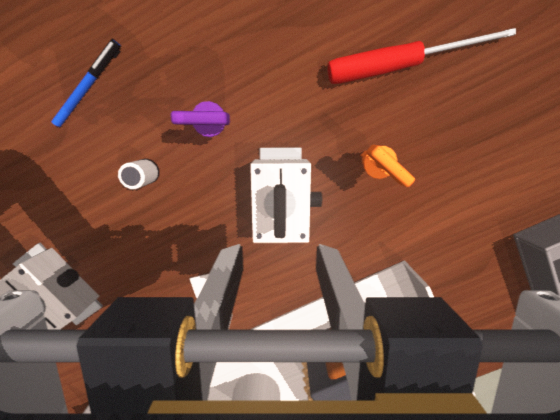

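The bar lies along the lines and the key stands free (w5 bar (280,210)). Check its height against the expected 94 mm top (83 + 11).

Run:
```python
from h import *
s=ld('s5.png');w=ld('w5.png')
for n,x,b in(('scene',s,(315,350,235,272)),('wrist',w,(268,292,180,242))):
    print(n,barpose(x,b,.07,.12))
    P=np.array([dep(x,u,v)[2] for v in range(b[2],b[3]) for u in range(b[0],b[1]) if x['img'][v,u].max()<80]); print('z pct',np.percentile(P,[50,75,90,97]))
for p in [(290,215),(291,200),(265,208)]: print('collar',dep(w,*p))
for p in [(265,235),(298,185),(303,225)]: print('boxtop',dep(w,*p))
s0=ld('scene0.png');P=np.array([dep(s0,u,v)[2] for v in range(235,272) for u in range(315,350) if s0['img'][v,u].max()<80]);print('before',np.percentile(P,[50,75,90,97]))
```

```text
scene (218, (593.8856201171875, 151.32554626464844), (12.461495399475098, 51.045040130615234), 62.177642822265625, array([0.59569692, 0.15214232, 0.09160454]), np.float64(151.9759097427487))
z pct [0.09275699 0.09432439 0.09521614 0.09606063]
wrist (253, (589.9479370117188, 152.43374633789062), (8.723480224609375, 49.3454475402832), 62.893226623535156, array([0.59133312, 0.1507731 , 0.09255841]), np.float64(154.57399137512064))
z pct [0.09285469 0.09344076 0.09380365 0.09420711]
collar [0.60834347 0.15710756 0.05333135]
collar [0.59375938 0.16568164 0.05261278]
collar [0.58885414 0.13599241 0.05204602]
boxtop [0.61743964 0.12071607 0.04993209]
boxtop [0.58308797 0.17975034 0.04870023]
boxtop [0.62662768 0.16454502 0.04950874]
before [0.10452251 0.10611938 0.10721066 0.10790606]
```

Bar top is at 94 mm (it was 106 mm), so the key dropped 12 mm and is fully home, at about 152.5° against the box's 152.8°.

Run:
```python
from h import *
print(robot.close_job()); st()
```

```text
the job is handed in; nothing more can be done
None
the job is handed in; nothing more can be done
```

The T-handled key is home in its box, lying along the two black lines, upright and released. I handed the job in at about 7.3 s.

I gripped the bar and turned it about 81.5° in a single direction. No back-and-forth turning was needed. I then lowered it with no more than about 1.5 N at the wrist, let go and backed the gripper straight up.

**Last checks:**
- **Height:** the bar's top fell from about 106 mm to 94 mm, which is the full 12 mm drop. The collar's top measures 2–3 mm above the box top. I took the collar as flat on the box from the drop, since its underside can't be seen.
- **Angle:** the bar reads 152.0° in the scene view and 154.6° in the wrist view, against 152.8° for the box. The two views disagree by about 2.6°, and I put that down to depth noise at the bar's edges.
- **Other items:** the robot touches nothing. The purple and orange look-alikes are standing where they were, and the arm never went near the round-knobbed key.

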